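Slide the spray can into its dock and bolt it in

TASK

Park the tall spray can so that it cannot walk about on the shaking bench: slide it upright along the bench, without lifting it or tipping it over, into the open dock until it rests against the stop. The stop is only held by friction, so feel for it and do not shove it back. Then push the slide bolt fully across behind the can, and leave the brass weight, the tin and the tape roll where they are.

Things in the scene. Friction and masses are not known exactly. Their poses are not given: they have to be found in the camera images.
- can: loose plain aluminium spray can with a grey cap, upright: cylinder 53 mm in diameter up to z 150, then the cap, 33 mm in diameter, up to z 190 (mm); 0.2 to 0.45 kg, slides at about 1 to 4 N. Origin: centre of its underside, z up. Pushed higher than about 30 mm above the bench it topples
- dock: fixed aluminium dock: a channel open at front and below, two rails 60 mm apart inside, 8 thick, 40 high, from x -4 to 70 mm, joined at the back by a crossbeam (x 66 to 76); feet 4 high to |y| 59. Origin: on the bench on the channel's centre line, where the can's axis stands when it touches the stop at joint 0; x points into the channel, y left, z up
- mouth (a point): middle of the channel's mouth, on the bench, at dock x -14 mm; axes as the dock's. From x -4 to here the rails flare from 60 to about 75 mm apart
- bolt_guide (a point): centre of the top of the dark block that guides the bolt, right of the mouth: dock x -49 to -25, y -58 to -86 mm, 40 high, fixed; a plate 4 mm high round it spans dock x -60 to 20, y -36 to -94 (from y -56 outward where x is below 4)
- stop (a joint): the stop in the channel, a dark steel pad 40 wide, z 8 to 38 mm, on a rod through the crossbeam; 0 = nearest to the mouth, grows (m) as it is pushed deeper along the dock's x, to 0.026. Set at 0 to 0.012 at the start; held by friction only, yields above about 15 N
- stop_face (a point): centre of the stop's front face, 24 mm above the bench; axes as the dock's, x into the channel. The can touches it when the can's axis is 26.5 mm in front of it
- bolt (a joint): slide bolt: 0 = withdrawn, 0.090 m = fully across the mouth (end of travel). Moves along the dock's +y (from right to left) with about 3 N of friction; stays where it is left. A round steel bar 12 mm in diameter, centre line at dock x -37 mm, 24 mm above the bench, its free end at dock y -56 mm when withdrawn and +34 mm when fully across
- bolt_tab (a point): middle of the outer face of the upright steel tab at the bolt's outer end, 40 mm above the bench; the tab is 28 mm wide (along dock x), 8 thick, z 8 to 62 mm. Push this face along dock +y. Axes as the dock's; at dock y -190 mm when withdrawn
- cal_mass: bystander: loose brass-coloured knobbed weight, 36 mm in diameter, 52 high; origin centre of its underside
- grease_tin: bystander: loose flat round tin, 51 mm in diameter, 26 high; origin centre of its underside
- tape: bystander: loose black roll of tape lying flat, 57 x 54 x 19 mm; origin centre of its underside
There are look-alikes about, which are no part of the job. Of the things like the can, leave any that is red; of the rest the larger one is meant.

How it is judged (in metres and radians):
On the way, in this order (a step that is already met when the one before it is completed fails the run):
1. the can stands upright in the dock against the stop (within 4 mm), the bolt still more than half open (x of can in the frame of stop_face between -0.0305 and -0.015 m and y of can in the frame of dock between -0.008 and 0.008 m and angle between can's own z axis and vertical below 0.05 rad and value of joint bolt below 0.045 m), for 0.2 s.
2. the bolt is pushed fully across (value of joint bolt above 0.083 m), for 0.2 s.
At the end, for the whole second after the job is handed in: The can stands upright and at rest in the dock, within 5 mm of the stop and 8 mm of the channel's centre line, and the bolt is across to within 7 mm of its end of travel (x of can in the frame of stop_face between -0.0315 and -0.015 m and y of can in the frame of dock between -0.008 and 0.008 m and angle between can's own z axis and vertical below 0.05 rad and linear speed of can below 0.02 m/s and value of joint bolt above 0.083 m); the robot touches nothing.
It fails at once if the can is tipped by more than 20 degrees (angle between can's own z axis and vertical above 0.35 rad).
It fails at once if the can is lifted off the bench (more than 15 mm) (height (world z) of can above 0.015 m).
It fails at once if the stop is shoved back more than 5 mm (distance of stop_face from where it was at the start of the episode above 0.005 m).
It fails at once if the weight, the tin or the tape roll is moved more than 15 mm (distance of any of cal_mass, grease_tin, tape from where it was at the start of the episode above 0.015 m).
It also fails if it takes over 61 s, if anything falls off the work surface, if the arm or the gripper's body presses on something with over 40 N, if the wrist force passes 120 N, or if a joint passes its speed limit or range.

ROBOT

A 6-joint arm with a two-finger parallel gripper is mounted at the origin on a cart in front of the work surface, level with it; the furniture and walls round the work are solid. World frame = base frame: x ahead of the robot, y to its left, z up, the work surface at z = 0. Lengths are in mm, angles in rad, forces in N, time in s.
With the tool pointing down it reaches from about 275 to 750 mm from the base axis. Payload 10.2 kg.
Tool frame: the origin (TCP) lies at the very end of the fingers, on their centre line; the grasp point (between the pads) lies 19 mm behind it; z points along the fingers, y is the line along which they close (so a half turn about z gives the same grasp; the last joint's range is limited). The gripper opens to 85 mm and grips with 20 to 120 N. Pads are 22 mm wide; open, the fingers measure 114 mm over their backs; the gripper's body (76 mm by 85 mm) begins 54 mm behind the grasp point. The pads swing forward as they close: fully open they stand 13 mm farther back than shut.
Start: joints at [-1.433, 0.313, 1.498, -0, 1.331, -0.223], TCP at [185.325, -491.209, 231.294] pointing down, gripper open.
Joint ranges: [-2.94, 2.94], [-0.97, 2.17], [0.19, 2.56], [-1.23, 4.37], [0.02, 3.11], [-2.88, 2.88]. Speed limits (rad/s): [2.39, 2.39, 3.01, 3.14, 3.14, 3.14].

INTERFACE

Orientations are given as a unit quaternion [w, x, y, z].
In Python, from rig import ctrl gives the robot as it stands.
- The arm moves only by the tool step_arm, never from a script. Its argument "increments" is a list of rows, each a list of 3 entries, a list of its own where there are three numbers: the shift along the tool's x, y, z in cm, then the turn, a rotation vector about the tool's x, y, z in degrees, then the opening in per cent of the stroke, from 0 (shut) to 100 (fully open). A call has 1 to 8 rows; each row is the pose to reach, as a shift and turn from the pose commanded when the call began, along the tool's axes at that moment; what a row does not reach only later rows make up. A row lasts 1/8 s, in which the tool goes at most 62.5 mm and 10.7 degrees, less where a joint would pass 70% of its speed; a pose out of reach is approached as far as the arm can. A call with a gripper value outside its range is refused whole. The fingers move at their own pace and stop on an object; "squeeze" is the grip in N (left out, the last holds). Time passes only in rows, so rows that repeat a pose let the fingers close. It gives the time, the measured TCP pose, the force, the opening and the grip force at its end, in the units of the state.
- ctrl.sense(): the state, without advancing time (a new reading comes with each control period).
- ctrl.capture(name): name is "side" or "top"; returns a dict with "img" (384x512x3 uint8, red, green, blue), "fx", "fy", "cx", "cy" (pixels), "extrinsics" (4x4, takes a point from camera to world coordinates). Camera axes: x right, y down, z forward; pixel columns grow to the right and rows downward; lengths in mm; the calibration is good to about 2 mm. A picture is of the moment at which its call begins. There is no depth.
- ctrl.finish_job(): hands the job in; it is judged then, once.
The state is a dict: "time_s": time; "joints": joint angles; "dq": joint speeds; "tau": joint torques, N m; "eef_pos": TCP position; "ee_rot": TCP orientation; "force": force on the tool from outside, world axes, zero at the start; "wrist_torque": the same for the moment, N m; "grip_width": opening from 0.0 (shut) to 1.0 (fully open); "grip_force": force on a finger pad.
Only numpy, scipy, OpenCV 4.12 (cv2) and the standard library are available. Lean on these libraries where they do the work, as an engineer would, in place of code of your own. Each camera call takes 0.05 s, during which the arm holds its last target. There are 200 camera calls.

## Working session

There is one attempt and no reset: what is moved stays moved. The work goes in short steps, Python scripts to look and compute and a tool call to move; the robot and the scene stay as the last step left them, time stands still between calls to the robot, and variables do not carry over. Pictures are saved under pics/ and viewed, at most 13 in all, crops included, and the job is handed in when it is done.

Besides the shell and the picture viewer there is one more tool, called as name(argument=value, ...) on one line, values as JSON. step_arm: Moves the arm, as the interface text tells. Its arguments: {"type":"object","properties":{"increments":{"type":"array"},"squeeze":{"type":"number"}},"required":["increments"]}

```bash
mkdir -p pics; ls
cat > h.py <<'E'
import numpy as np, cv2
from rig import ctrl
def ray(c,u,v):
    E=np.array(c["extrinsics"]);d=E[:3,:3]@np.array([(u-c["cx"])/c["fx"],(v-c["cy"])/c["fy"],1]);return E[:3,3],d
def onz(c,u,v,z):
    o,d=ray(c,u,v);return o+d*(z-o[2])/d[2]
def proj(c,p):
    E=np.array(c["extrinsics"]);q=E[:3,:3].T@(np.array(p)-E[:3,3]);return c["fx"]*q[0]/q[2]+c["cx"],c["fy"]*q[1]/q[2]+c["cy"]
E
python3 - <<'E'
from h import *
for n in("top","side"):
    c=ctrl.capture(n);cv2.imwrite(f"pics/{n}0.png",cv2.resize(c["img"][:,:,::-1],(800,600),interpolation=cv2.INTER_CUBIC))
    np.save(n+"0.npy",c,allow_pickle=True);print(n,c["fx"],c["cx"],c["cy"],np.round(c["extrinsics"],3).tolist())
print(ctrl.sense())
E
```

```text
pics
top 426.2827546244816 250.23619809774925 190.93271364359038 [[0.021, -0.995, 0.096, 505.491], [-1.0, -0.021, -0.001, -18.237], [0.003, -0.096, -0.995, 910.865], [0.0, 0.0, 0.0, 1.0]]
side 457.3422638547668 247.30918062347183 186.7779201413422 [[0.985, -0.116, 0.131, 440.609], [-0.174, -0.575, 0.799, -871.982], [-0.017, -0.81, -0.587, 672.881], [0.0, 0.0, 0.0, 1.0]]
{'time_s': 0.1, 'joints': array([-1.43339455e+00,  3.13376364e-01,  1.49834428e+00, -2.06094676e-05,
        1.33097435e+00, -2.23408444e-01]), 'dq': array([-0.00132019, -0.00035145, -0.00142844,  0.00036488,  0.00140732,
        0.00145814]), 'tau': array([ 1.93631611e-03, -4.12902403e+01, -2.60144216e+01, -1.87308483e-04,
        3.03504872e-03, -4.42889203e-06]), 'eef_pos': array([ 185.29085326, -490.98135796,  230.80768192]), 'ee_rot': array([-5.51089183e-04,  9.83770496e-01,  1.79430508e-01,  1.36955664e-05]), 'force': array([ 0.55946011, -0.4670084 , -0.38429501]), 'wrist_torque': array([ 0.02111372, -0.01421268,  0.00523388]), 'grip_force': 0.0, 'grip_width': 1.0011669325398924}
```

View pics/top0.png

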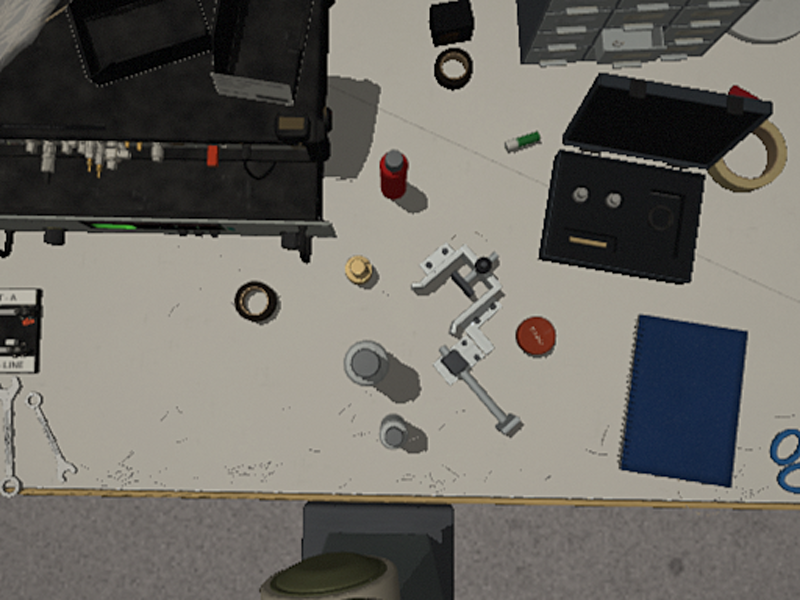

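View pics/side0.png

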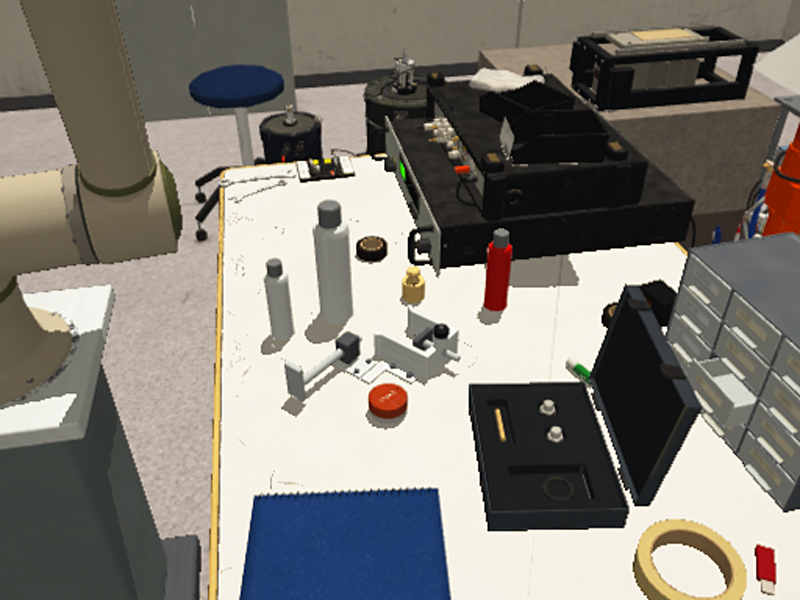

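Top view (800x600 picture): candidates are the large aluminium can (367,363), the small aluminium bottle (393,432) and the red one (394,175). The large one is meant. The dock is at (460,285), its mouth facing lower-left; bolt guide at (455,360), bolt tab at (509,425). Bystanders: weight (358,268), tin (536,336), tape (256,301).

Run:
```python
from h import *
c=np.load("top0.npy",allow_pickle=True).item()
im=c["img"][145:285,210:350,::-1]
cv2.imwrite("pics/crop1.png",cv2.resize(im,(588,588),interpolation=cv2.INTER_CUBIC)) # x4.2
# first guess of can
s=512/800
print("can cap",onz(c,367*s,361*s,190),"tab",onz(c,509*s,420*s,62),"guide",onz(c,455*s,360*s,40))
print("mass",onz(c,358*s,267*s,52),"tin",onz(c,536*s,336*s,26),"tape",onz(c,256*s,301*s,19),"small",onz(c,394*s,434*s,110))
```

```text
can cap [506.47899315   5.33350842 190.        ] tab [ 436.40760426 -170.9704725    62.        ] guide [ 510.34182144 -104.29791322   40.        ]
mass [628.15720346  24.47960717  52.        ] tin [ 544.38164853 -212.92517915   26.        ] tape [583.8906914  161.96787464  19.        ] small [421.16561878 -26.09890023 110.        ]
```

View pics/crop1.png

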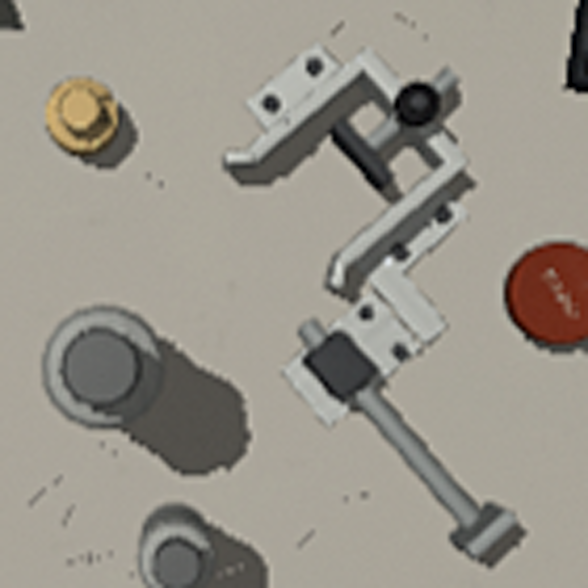

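The crop confirms the large can: cap centre at crop (101,370), grey cap, plain aluminium. Rails run (255,157)->(370,55) and (345,265)->(460,160), the stop pad is the dark strip (335,120)-(390,195), and the guide top is at (340,365). Next: fit the dock pose.

Run:
```python
from h import *
c=np.load("top0.npy",allow_pickle=True).item()
W=lambda x,y,z:onz(c,210+(x+.0)/4.2,145+y/4.2,z)[:2]
P=[(368,50,40,76,38),(468,160,40,76,-38),(340,365,40,-37,-72)]
A=np.array([W(*p[:3]) for p in P]);B=np.array([p[3:] for p in P],float)
a=A-A.mean(0);b=B-B.mean(0)
th=np.arctan2((b[:,0]*a[:,1]-b[:,1]*a[:,0]).sum(),(a*b).sum())
R=np.array([[np.cos(th),-np.sin(th)],[np.sin(th),np.cos(th)]]);o=A.mean(0)-R@B.mean(0)
print("yaw",np.degrees(th),"o",o,"res",(A-(B@R.T+o)).round(1).tolist())
D=lambda *p:(R.T@(W(*p)-o)).round(1)
for n,p in dict(railLin=(255,163,40),stopL=(335,122,38),stopR=(388,193,38),boltend=(312,328,24),boltnear=(372,402,24),boltfar=(468,510,24),tabtop=(492,530,62)).items(): print(n,D(*p))
for n,p in dict(cap=(101,369,190),sh=(103,367,150),mass=(82,113,52),tin=(560,294,26),small=(177,562,115)).items(): print(n,W(*p).round(1),D(*p))
def ang(p,q):
    d=W(*q)-W(*p);return np.degrees(np.arctan2(d[1],d[0]))
print("rails",ang((255,163,40),(350,75,40)),ang((350,283,40),(467,172,40)),"bolt",ang((468,510,24),(372,402,24))-90)
# can base from side view silhouettes
s=np.load("side0.npy",allow_pickle=True).item()
for x,y in W(101,369,190)[None]: print(proj(s,(x,y,190)),proj(s,(x,y,0)))
print("side scale 1.5625: cap",330/1.5625,205/1.5625)
```

```text
yaw -48.289749778464575 o [585.02007871 -83.76988739] res [[-1.9, -0.6], [1.3, 0.4], [0.6, 0.2]]
railLin [-3.7 29.9]
stopL [39.7 19.8]
stopR [ 36.4 -23.5]
boltend [-34.1 -49.7]
boltnear [-35.5 -96.3]
boltfar [ -34.3 -166.4]
tabtop [ -34.8 -174.2]
cap [503.4   6.7] [-121.8   -0.8]
sh [504.1   7.2] [-121.7    0.2]
mass [626.1  23.6] [-52.8 102.1]
tin [ 544.5 -213.5] [  69.9 -116.6]
small [419.8 -26.1] [-153.   -84.9]
rails -45.94854478876078 -45.5998616063937 bolt -47.33780691057122
(np.float64(209.024521191523), np.float64(130.71565902423347)) (np.float64(214.2330377560668), np.float64(200.032974166038))
side scale 1.5625: cap 211.2 131.2
```

```bash
cat >> h.py <<'E'
from scipy.spatial.transform import Rotation as Ro
YAW=np.radians(-47.);O=np.array([585.,-83.8])
DX=np.array([np.cos(YAW),np.sin(YAW),0]);DY=np.array([-DX[1],DX[0],0])
def d2w(x,y,z): return np.r_[O,0]+DX*x+DY*y+[0,0,z]
def w2d(p): 
    q=np.array(p)-np.r_[O,0];return np.array([q@DX,q@DY,q[2]])
def tool(h,phi,s=-1):  # heading vector h, tilt phi deg from down, y along s*(z x h)
    f=np.radians(phi);z=np.sin(f)*h-np.cos(f)*np.array([0,0,1.]);y=s*np.cross([0,0,1.],h);return np.c_[np.cross(y,z),y,z]
def inc(p,R,st=None):
    st=st or ctrl.sense();q=st["ee_rot"];R0=Ro.from_quat([q[1],q[2],q[3],q[0]])
    sh=R0.inv().apply(np.array(p)-st["eef_pos"])/10;rv=(R0.inv()*Ro.from_matrix(R)).as_rotvec(degrees=True)
    print("shift cm",sh.round(2),"rot",rv.round(1),"|rot|",round(np.linalg.norm(rv),1))
E
python3 - <<'E'
from h import *
inc((430,80,275),tool(DX,0,-1));inc((430,80,275),tool(DX,50,-1))
print(w2d((430,80,0)))
E
```

```text
shift cm [ 43.05 -44.79  -4.36] rot [-0.1  0.  67.7] |rot| 67.7
shift cm [ 43.05 -44.79  -4.36] rot [-29.5  43.9  63.1] |rot| 82.3
[-225.50548213   -1.64849237    0.        ]
```

step_arm(increments=[[[2,-2,-3],[0,0,4],35],[[7,-7.5,-4.4],[0,0,12],35],[[13,-13.5,-4.4],[0,0,20],35],[[18,-19,-4.4],[0,0,30],35],[[23,-24,-4.4],[0,0,38],35],[[28,-29,-4.4],[0,0,46],35],[[33,-34,-4.4],[0,0,54],35],[[38,-39.5,-4.4],[0,0,62],35]])

```text
time_s: 1.1
eef_pos: [359.5, -88.9, 275.2]
ee_rot: [0.0, 0.94, -0.341, 0.0]
force: [1.0, -1.1, 0.7]
grip_width: 0.352
grip_force: 0.0
```

Run:
```python
from h import *
s=ctrl.sense();print(s["eef_pos"],s["joints"].round(2),s["force"],s["grip_width"])
inc((430,80,275),tool(DX,50,-1))
```

```text
[359.49913011 -88.8673777  275.24316671] [-0.56 -0.07  1.82  0.    1.39  1.71] [ 0.96058185 -1.06898511  0.70944418] 0.3520740978285289
shift cm [ -5.43 -17.47   0.02] rot [-3.1 49.9  6.6] |rot| 50.5
```

Run:
```python
from h import *
for phi in(35,50,60):
  for s in(-1,1):
    for (j1,a) in((.35,1.75),(.5,1.6),(.2,1.9)):
      M=Ro.from_euler("ZY",[j1,a]).inv()*Ro.from_matrix(tool(DX,phi,s))*Ro.from_euler("Z",-np.pi/2)
      e=M.as_euler("ZYZ");print(phi,s,j1,a,"j4,5,6",e.round(2),"alt",(e+[np.pi,0,np.pi]).round(2)*[1,-1,1])
```

```text
35 -1 0.35 1.75 j4,5,6 [-0.6   1.2   2.91] alt [ 2.54 -1.2   6.05]
35 -1 0.5 1.6 j4,5,6 [-0.6   1.4   2.95] alt [ 2.54 -1.4   6.09]
35 -1 0.2 1.9 j4,5,6 [-0.62  0.99  2.88] alt [ 2.52 -0.99  6.02]
35 1 0.35 1.75 j4,5,6 [-0.6   1.2  -0.23] alt [ 2.54 -1.2   2.91]
35 1 0.5 1.6 j4,5,6 [-0.6   1.4  -0.19] alt [ 2.54 -1.4   2.95]
35 1 0.2 1.9 j4,5,6 [-0.62  0.99 -0.27] alt [ 2.52 -0.99  2.88]
50 -1 0.35 1.75 j4,5,6 [-0.88  1.15  3.02] alt [ 2.26 -1.15  6.16]
50 -1 0.5 1.6 j4,5,6 [-0.86  1.36  3.  ] alt [ 2.28 -1.36  6.14]
50 -1 0.2 1.9 j4,5,6 [-0.94  0.94  3.05] alt [ 2.2  -0.94  6.2 ]
50 1 0.35 1.75 j4,5,6 [-0.88  1.15 -0.12] alt [ 2.26 -1.15  3.02]
50 1 0.5 1.6 j4,5,6 [-0.86  1.36 -0.14] alt [ 2.28 -1.36  3.  ]
50 1 0.2 1.9 j4,5,6 [-0.94  0.94 -0.09] alt [ 2.2  -0.94  3.05]
60 -1 0.35 1.75 j4,5,6 [-1.07  1.14  3.1 ] alt [ 2.07 -1.14  6.24]
60 -1 0.5 1.6 j4,5,6 [-1.04  1.34  3.04] alt [ 2.1  -1.34  6.18]
60 -1 0.2 1.9 j4,5,6 [-1.15  0.94 -3.1 ] alt [ 1.99 -0.94  0.04]
60 1 0.35 1.75 j4,5,6 [-1.07  1.14 -0.04] alt [ 2.07 -1.14  3.1 ]
60 1 0.5 1.6 j4,5,6 [-1.04  1.34 -0.1 ] alt [ 2.1  -1.34  3.04]
60 1 0.2 1.9 j4,5,6 [-1.15  0.94  0.04] alt [ 1.99 -0.94  3.18]
```

step_arm(increments=[[[-1,-3,0],[0,0,-10],35],[[-1.5,-5,0],[0,0,-20],35],[[-2,-7,0],[0,0,-30],35],[[-2.5,-9,0],[0,0,-40],35],[[-3,-11,0],[0,0,-50],35],[[-4,-13,0],[0,0,-60],35],[[-5,-15,0],[0,0,-70],35],[[-5.4,-17.5,0],[0,0,-80],35]])

```text
time_s: 2.1
eef_pos: [429.3, 79.3, 275.2]
ee_rot: [-0.0, 0.938, 0.347, -0.0]
force: [0.3, -0.1, 0.0]
grip_width: 0.349
grip_force: 0.0
```

step_arm(increments=[[[0,0,0],[0,0,-10],35],[[0,0,0],[0,0,-20],35],[[0,0,0],[0,0,-30],35],[[0,0,0],[0,0,-40],35],[[0,0,0],[0,0,-50],35],[[0,0,0],[0,0,-60],35],[[0,0,0],[0,0,-70],35],[[0,0,0],[0,0,-80],35]])

```text
time_s: 3.1
eef_pos: [429.2, 78.5, 275.0]
ee_rot: [-0.0, 0.495, 0.869, -0.0]
force: [0.1, 0.3, 0.8]
grip_width: 0.352
grip_force: 0.0
```

Run:
```python
from h import *
s=ctrl.sense();print(s["eef_pos"],s["joints"].round(2),s["force"],s["grip_width"])
inc(d2w(-205,0,200),tool(DX,48,1))
```

```text
[429.21266119  78.49703202 275.01340675] [-0.09  0.08  1.67  0.    1.39 -0.62] [0.14732156 0.32588997 0.7732898 ] 0.3518827973950981
shift cm [-1.88  0.75  7.5 ] rot [ -5.2 -47.8 -11.6] |rot| 49.5
```

step_arm(increments=[[[0,0,0],[-1,-10,-2.3],35],[[0,0,0],[-2,-20,-4.6],35],[[-0.6,0.2,1],[-3,-30,-7],35],[[-1.2,0.5,4],[-4,-40,-9.5],35],[[-1.9,0.75,7.5],[-5.2,-47.8,-11.6],35],[[-1.9,0.75,7.5],[-5.2,-47.8,-11.6],35]])

```text
time_s: 3.85
eef_pos: [443.8, 66.0, 197.7]
ee_rot: [0.37, 0.365, 0.838, -0.165]
force: [0.0, 0.9, 0.7]
grip_width: 0.346
grip_force: 0.0
```

Run:
```python
from h import *
s=ctrl.sense();print(w2d(s["eef_pos"]),s["joints"].round(2),s["force"])
inc(d2w(-190,0,16),tool(DX,48,1))
c=ctrl.capture("side");cv2.imwrite("pics/side1.png",cv2.resize(c["img"][:,:,::-1],(800,600)))
```

```text
[-205.86273917   -1.06320207  197.71732048] [ 0.26  0.14  2.06 -1.09  0.83  0.25] [0.03570775 0.90078141 0.71510141]
shift cm [12.39  0.21 13.38] rot [-0.4 -0.2  0.1] |rot| 0.5
```

View pics/side1.png

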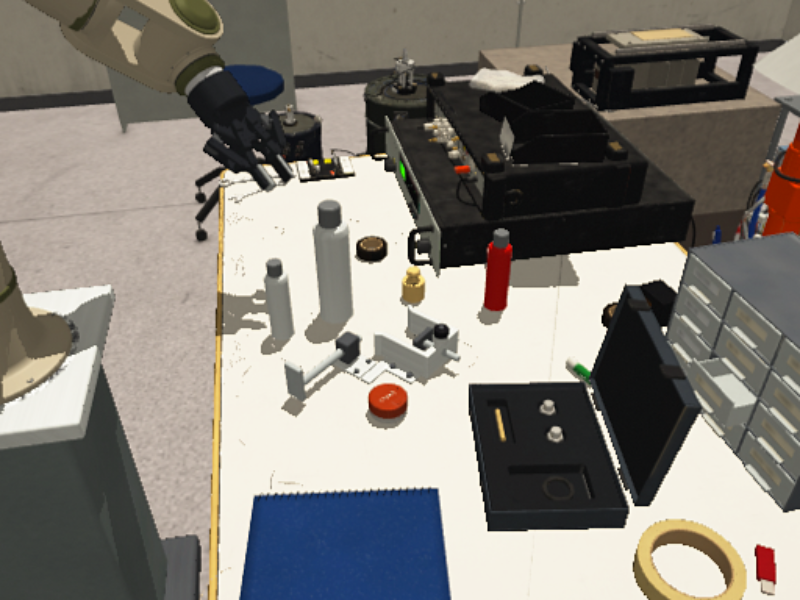

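The gripper (250,150) is now behind the big can, and nothing has been disturbed. Lowering.

step_arm(increments=[[[3,0,3],[0,0,0],35],[[6,0,6.5],[0,0,0],35],[[9,0.1,10],[0,0,0],35],[[11,0.2,12],[-0.4,0,0],35],[[12.4,0.2,13.4],[-0.4,0,0],35],[[12.4,0.2,13.4],[-0.4,0,0],35]])

```text
time_s: 4.65
eef_pos: [471.9, 92.6, 63.9]
ee_rot: [0.332, 0.383, 0.845, -0.172]
force: [0.2, -0.1, -0.8]
grip_width: 0.35
grip_force: 0.0
```

Run:
```python
from h import *
s=ctrl.sense();print(w2d(s["eef_pos"]),s["joints"].round(2),s["force"])
for x in(-190,-170,-150): inc(d2w(x,0,14),tool(DX,48,1))
c=ctrl.capture("top");np.save("top1.npy",c,allow_pickle=True);cv2.imwrite("pics/top1.png",cv2.resize(c["img"][140:290,180:380,::-1],(800,600),interpolation=cv2.INTER_CUBIC))
```

```text
[-206.19071988   37.60729234   63.92306357] [ 0.3   0.49  2.01 -1.23  0.76  0.57] [ 0.15661638 -0.13490076 -0.77591669]
shift cm [ 2.26 -3.5   4.93] rot [-3.3 -4.1 -0.4] |rot| 5.3
shift cm [ 0.82 -3.41  6.31] rot [-3.3 -4.1 -0.4] |rot| 5.3
shift cm [-0.62 -3.32  7.7 ] rot [-3.3 -4.1 -0.4] |rot| 5.3
```

View pics/top1.png

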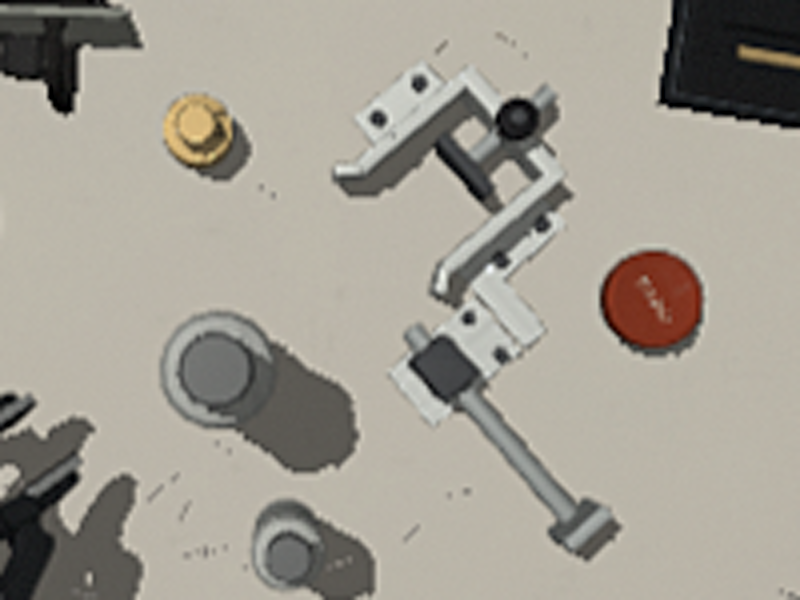

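Run:
```python
from h import *
for phi in(30,35,38,42):
  for s in(1,):
    for (j1,a) in((.3,2.2),(.25,2.35),(.2,2.5)):
      M=Ro.from_euler("ZY",[j1,a]).inv()*Ro.from_matrix(tool(DX,phi,s))*Ro.from_euler("Z",-np.pi/2)
      print(phi,j1,a,M.as_euler("ZYZ").round(2))
inc(d2w(-205,0,64),tool(DX,35,1));inc(d2w(-190,0,15),tool(DX,35,1))
```

```text
30 0.3 2.2 [-0.67  0.82 -0.01]
30 0.25 2.35 [-0.78  0.68  0.09]
30 0.2 2.5 [-0.94  0.55  0.25]
35 0.3 2.2 [-0.79  0.82  0.07]
35 0.25 2.35 [-0.91  0.69  0.2 ]
35 0.2 2.5 [-1.1   0.58  0.38]
38 0.3 2.2 [-0.86  0.82  0.12]
38 0.25 2.35 [-0.99  0.7   0.26]
38 0.2 2.5 [-1.18  0.6   0.45]
42 0.3 2.2 [-0.95  0.83  0.18]
42 0.25 2.35 [-1.09  0.72  0.33]
42 0.2 2.5 [-1.29  0.64  0.54]
shift cm [-0.13 -3.71  0.28] rot [-3.2  8.9 -0.7] |rot| 9.5
shift cm [ 2.18 -3.46  4.85] rot [-3.2  8.9 -0.7] |rot| 9.5
```

The brass weight (200,128), tin (652,302), can (215,370) and bottle (290,555) are all untouched. Joint 4 is at its limit, so I'll use less tilt (35°).

step_arm(increments=[[[0,-1.8,0.2],[-1.6,4.5,-0.3],35],[[-0.1,-3.7,0.3],[-3.2,8.9,-0.7],35],[[0,-3.7,0.5],[-3.2,8.9,-0.7],35],[[1,-3.6,2.3],[-3.2,8.9,-0.7],35],[[1.8,-3.5,4],[-3.2,8.9,-0.7],35],[[2.2,-3.5,4.8],[-3.2,8.9,-0.7],35],[[2.2,-3.5,4.8],[-3.2,8.9,-0.7],35]])

```text
time_s: 5.58
eef_pos: [457.6, 59.6, 21.9]
ee_rot: [0.27, 0.381, 0.876, -0.122]
force: [-0.7, -0.2, -0.1]
grip_width: 0.348
grip_force: 0.0
```

Run:
```python
from h import *
s=ctrl.sense();print(w2d(s["eef_pos"]),s["joints"].round(2),s["force"])
for x in(-160,-60,-40): inc(d2w(x,0,15),tool(DX,35,1))
c=np.load("top1.npy",allow_pickle=True).item()
W=lambda x,y,z:onz(c,180+x/4,140+y/4,z)
# tab top, bolt, rails, stop from the new crop
for n,p in dict(tabtop=(593,533,62),tabtopL=(570,553,62),tabtopR=(617,515,62),boltend=(413,330,24),guide=(446,363,40),railLin0=(368,183,40),railLin1=(462,98,40),railRin0=(440,272,40),railRin1=(545,168,40),stopL=(437,146,38),stopR=(487,203,38),cap=(216,371,190),sh=(218,369,150)).items(): print(n,W(*p)[:2].round(1),w2d(W(*p)).round(1))
```

```text
[-191.80048509    4.64308973   21.87198205] [ 0.14  0.48  2.1  -1.23  0.52  0.48] [-0.71537864 -0.15002966 -0.13360266]
shift cm [-2.23 -0.45  2.37] rot [-0.4 -0.6  0.1] |rot| 0.7
shift cm [-10.48  -0.43   8.02] rot [-0.4 -0.6  0.1] |rot| 0.7
shift cm [-12.13  -0.42   9.15] rot [-0.4 -0.6  0.1] |rot| 0.7
tabtop [ 427.9 -175.9] [ -39.8 -177.7   62. ]
tabtopL [ 418.  -164.6] [ -54.8 -177.3   62. ]
tabtopR [ 436.8 -187.7] [ -25.1 -179.2   62. ]
boltend [526.4 -89.2] [-36.  -46.5  24. ]
guide [ 509.6 -104.9] [-35.9 -69.5  40. ]
railLin0 [600.9 -63.8] [-3.8 25.3 40. ]
railLin1 [ 646.1 -111.6] [62.  25.7 40. ]
railRin0 [ 555.9 -101.3] [ -7.  -33.2  40. ]
railRin1 [ 610.6 -154.7] [ 69.3 -29.7  40. ]
stopL [621.1 -99.2] [35.9 15.9 38. ]
stopR [ 592.  -125.3] [ 35.1 -23.1  38. ]
cap [503.6   6.7] [-121.7    2.2  190. ]
sh [504.4   7.3] [-121.6    3.1  150. ]
```

```bash
sed -i 's/^YAW=.*/YAW=np.radians(-46.5);O=np.array([582.8,-85.8])/' h.py
python3 - <<'E'
from h import *
s=ctrl.sense();print(w2d(s["eef_pos"]),"can",w2d((503.8,7,0)),"tab",w2d((428,-176,62)),"mass",w2d((626,24,0)))
inc(d2w(-165,5,14),tool(DX,34,1))
E
```

```text
[-191.6890325     9.28919944   21.87198205] can [-121.69475311    6.57472931    0.        ] tab [ -41.12852005 -174.37753536   62.        ] mass [-49.90918827 106.91750524   0.        ]
shift cm [-1.76 -0.39  2.16] rot [-0.7  0.4 -0.3] |rot| 0.9
```

step_arm(increments=[[[-0.9,-0.2,1],[-0.7,0.4,-0.3],35],[[-1.8,-0.3,2.15],[-0.7,0.4,-0.3],35],[[-1.8,-0.3,2.15],[-0.7,0.4,-0.3],35]])

```text
time_s: 5.95
eef_pos: [475.8, 39.0, 18.6]
ee_rot: [0.265, 0.379, 0.879, -0.116]
force: [-0.2, 0.2, 0.1]
grip_width: 0.349
grip_force: 0.0
```

Run:
```python
from h import *
s=ctrl.sense();print(w2d(s["eef_pos"]),s["joints"].round(2),s["force"])
for x,y in((-150,5),(-110,3),(-70,0)): inc(d2w(x,y,14),tool(DX,34,1))
```

```text
[-164.20422402    8.33446613   18.64869386] [ 0.07  0.49  2.08 -1.23  0.47  0.42] [-0.21307498  0.16724014  0.06804071]
shift cm [-0.93 -0.33  1.18] rot [-0.3 -0.4 -0.1] |rot| 0.5
shift cm [-4.26 -0.51  3.39] rot [-0.3 -0.4 -0.1] |rot| 0.5
shift cm [-7.59 -0.79  5.61] rot [-0.3 -0.4 -0.1] |rot| 0.5
```

Run:
```python
from h import *
h=np.array([np.cos(np.radians(-42)),np.sin(np.radians(-42)),0])
inc(d2w(-157,6,14),tool(h,33,1))
```

```text
shift cm [-0.34 -0.23  0.79] rot [-2.8  0.6 -3.9] |rot| 4.8
```

step_arm(increments=[[[-0.2,-0.2,0.4],[-1.4,0.3,-2],35],[[-0.35,-0.25,0.8],[-2.8,0.6,-3.9],35],[[-0.35,-0.25,0.8],[-2.8,0.6,-3.9],35]])

```text
time_s: 6.32
eef_pos: [481.3, 34.7, 20.0]
ee_rot: [0.26, 0.344, 0.896, -0.102]
force: [-1.0, -0.5, 0.4]
grip_width: 0.349
grip_force: 0.0
```

Run:
```python
from h import *
s=ctrl.sense();print(w2d(s["eef_pos"]),s["joints"].round(2),s["force"])
h=np.array([np.cos(np.radians(-42)),np.sin(np.radians(-42)),0])
for x,y in((-145,6),(-130,5),(-100,3),(-80,1),(-60,0)): inc(d2w(x,y,14),tool(h,33,1))
```

```text
[-157.31156864    9.33298599   19.99265288] [ 0.03  0.48  2.09 -1.23  0.41  0.31] [-0.99138318 -0.51163676  0.37828439]
shift cm [-0.69 -0.42  1.15] rot [-0.2 -0.6  0.1] |rot| 0.6
shift cm [-1.95 -0.64  1.95] rot [-0.2 -0.6  0.1] |rot| 0.6
shift cm [-4.46 -1.07  3.55] rot [-0.2 -0.6  0.1] |rot| 0.6
shift cm [-6.13 -1.42  4.61] rot [-0.2 -0.6  0.1] |rot| 0.6
shift cm [-7.8  -1.68  5.68] rot [-0.2 -0.6  0.1] |rot| 0.6
```

Joint 4's limit makes the tilted push awkward. Instead I'll grip the cap from above with the tool straight down, closing along the dock's x, and drag the can along the bench.

Run:
```python
from h import *
inc(d2w(-175,6,270),tool(DY,0,-1));inc(d2w(-121.7,6.5,250),tool(DY,0,-1))
```

```text
shift cm [-11.9   -0.3  -22.06] rot [26.5 24.9 91.7] |rot| 98.6
shift cm [-15.32  -0.65 -17.52] rot [26.5 24.9 91.7] |rot| 98.6
```

step_arm(increments=[[[-2,0,-4],[0,0,0],50],[[-4.5,0,-8.5],[0,0,0],50],[[-7,0,-13],[0,0,0],50],[[-10,0,-18],[2.7,2.5,9],50],[[-12,-0.3,-22],[5.4,5,18.5],50],[[-12,-0.3,-22],[8.1,7.5,28],50],[[-12,-0.3,-22],[10.8,10,37],50],[[-12,-0.3,-22],[13.5,12.5,46],50]])

```text
time_s: 7.32
eef_pos: [467.2, 45.2, 269.7]
ee_rot: [0.14, 0.703, 0.694, -0.058]
force: [0.8, -0.1, -0.2]
grip_width: 0.5
grip_force: 0.0
```

Run:
```python
from h import *
s=ctrl.sense();print(w2d(s["eef_pos"]),s["joints"].round(2),s["force"])
inc(d2w(-121.7,6.5,250),tool(DY,0,-1))
```

```text
[-174.59278361    6.36746875  269.7259807 ] [-0.    0.13  1.65 -0.3   1.25  0.09] [ 0.75749216 -0.06018767 -0.20986012]
shift cm [-3.03  3.38  3.36] rot [12.9 12.5 45.4] |rot| 48.8
```

step_arm(increments=[[[0,0,0],[2.6,2.5,9],65],[[0,0,0],[5.2,5,18],65],[[-1,1,0.5],[7.8,7.5,27],65],[[-2,2,1.5],[10.4,10,36.5],65],[[-3,3.4,3.4],[12.9,12.5,45.4],65],[[-3,3.4,3.4],[12.9,12.5,45.4],65]])

```text
time_s: 8.07
eef_pos: [504.5, 5.9, 248.5]
ee_rot: [-0.0, 0.928, 0.372, -0.001]
force: [0.5, 0.7, 0.9]
grip_width: 0.651
grip_force: 0.0
```

Run:
```python
from h import *
s=ctrl.sense();print(w2d(s["eef_pos"]),s["joints"].round(2),s["force"])
# can from side view: cap centre in side picture 800x600 (329,207)top ; triangulate with top
t=np.load("top0.npy",allow_pickle=True).item();c=ctrl.capture("side")
g=c["img"];cv2.imwrite("pics/side2.png",cv2.resize(g[60:210,160:310,::-1],(600,600),interpolation=cv2.INTER_CUBIC))
print("proj cap top centre", proj(c,(503.6,6.7,190)))
inc(d2w(-121.7,6.5,158),tool(DY,0,-1))
```

```text
[-120.41944971    6.29715144  248.46337444] [-0.22  0.26  1.53 -0.    1.36  0.59] [0.52114077 0.70405502 0.88436905]
proj cap top centre (np.float64(209.11115055462164), np.float64(130.6980981281444))
shift cm [-0.   -0.06  9.13] rot [0.  0.1 0.3] |rot| 0.3
```

View pics/side2.png

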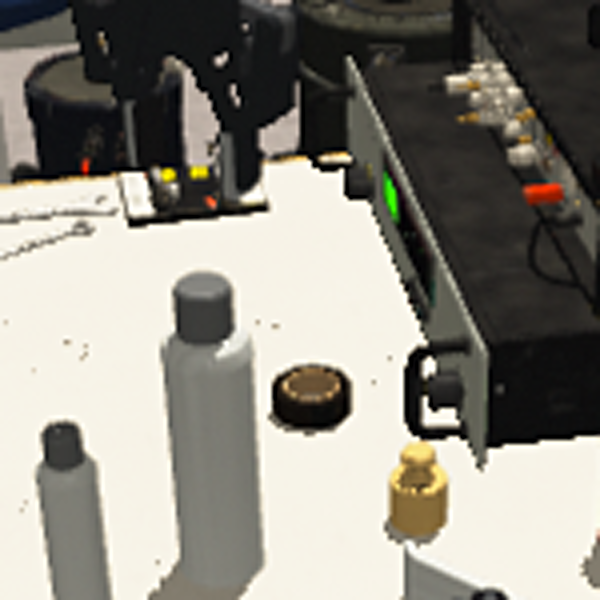

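The gripper hovers over the can: cap top at crop (203,287), fingers at (130,150) and (240,150). That agrees to about 3 mm, so I'll descend and grip.

step_arm(increments=[[[0,0,3],[0,0,0],65],[[0,0,6],[0,0,0],65],[[0,0,9],[0,0,0],65],[[0,0,9],[0,0,0],55],[[0,0,9],[0,0,0],48],[[0,0,9],[0,0,0],42],[[0,0,9],[0,0,0],37],[[0,0,9],[0,0,0],34]], squeeze=70)

```text
time_s: 9.12
eef_pos: [505.3, 6.5, 161.3]
ee_rot: [0.001, 0.928, 0.373, 0.001]
force: [-2.0, 2.1, 8.7]
grip_width: 0.365
grip_force: 68.6
```

step_arm(increments=[[[0,0,0],[0,0,0],30],[[0,0,0],[0,0,0],30],[[0,0,0],[0,0,0],30]], squeeze=70)

```text
time_s: 9.5
eef_pos: [505.3, 6.5, 161.3]
ee_rot: [0.001, 0.928, 0.373, 0.001]
force: [-1.4, 0.9, 7.5]
grip_width: 0.367
grip_force: 68.6
```

Run:
```python
from h import *
s=ctrl.sense();print(w2d(s["eef_pos"]),s["joints"].round(2),s["force"],s["wrist_torque"])
for p in((-60,0),(-36,0),(0,0),(8,0)): inc(d2w(*p,s["eef_pos"][2]),tool(DY,0,-1))
```

```text
[-120.28478974    7.36076013  161.324165  ] [-0.22  0.34  1.66 -0.    1.14  0.59] [-1.42499394  0.9024184   7.52957268] [0.35167091 0.41300693 0.00386074]
shift cm [-0.77  6.02  0.02] rot [ 0.2 -0.1  0.3] |rot| 0.4
shift cm [-0.78  8.42  0.03] rot [ 0.2 -0.1  0.3] |rot| 0.4
shift cm [-0.8  12.02  0.04] rot [ 0.2 -0.1  0.3] |rot| 0.4
shift cm [-0.81 12.82  0.04] rot [ 0.2 -0.1  0.3] |rot| 0.4
```

step_arm(increments=[[[0,0,-0.2],[0,0,0],30],[[0,0.5,-0.2],[0,0,0],30],[[-0.1,1.3,-0.2],[0,0,0],30],[[-0.3,2.3,-0.2],[0,0,0],30],[[-0.5,3.3,-0.2],[0,0,0],30],[[-0.7,4.3,-0.2],[0,0,0],30],[[-0.75,5.2,-0.2],[0,0,0],30],[[-0.75,6,-0.2],[0,0,0],30]])

```text
time_s: 10.5
eef_pos: [541.3, -42.5, 161.9]
ee_rot: [0.001, 0.928, 0.373, 0.0]
force: [-0.5, 0.8, -4.4]
grip_width: 0.363
grip_force: 69.6
```

Run:
```python
from h import *
s=ctrl.sense();print(w2d(s["eef_pos"]),s["force"],s["wrist_torque"],"dock force",DX@s["force"],DY@s["force"])
t=ctrl.capture("top");c=ctrl.capture("side")
a=cv2.resize(t["img"][130:270,230:380,::-1],(450,420),interpolation=cv2.INTER_CUBIC);b=cv2.resize(c["img"][90:250,180:310,::-1],(341,420),interpolation=cv2.INTER_CUBIC)
cv2.imwrite("pics/m3.png",np.hstack([a,b]))
```

```text
[-59.97035682  -0.29876542 161.86418278] [-0.50911439  0.79393947 -4.41132382] [ 0.0245636  -0.01759781  0.01132456] dock force -0.9263545582708536 0.17721333668832256
```

View pics/m3.png

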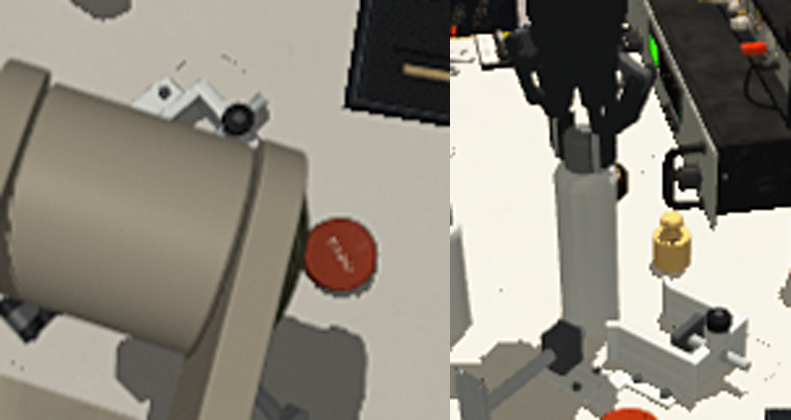

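The can is held upright at the mouth (right panel, cap at (580,150)); the top view is hidden by the arm. I'll set it back down 1 mm and go in, watching the forces.

step_arm(increments=[[[0,0.5,0.1],[0,0,0],30],[[0,1.2,0.1],[0,0,0],30],[[0,1.9,0.1],[0,0,0],30],[[0,2.6,0.1],[0,0,0],30],[[0,3.2,0.1],[0,0,0],30]])

```text
time_s: 11.22
eef_pos: [563.3, -65.1, 161.6]
ee_rot: [0.0, 0.928, 0.373, 0.0]
force: [-4.0, 2.9, 1.3]
grip_width: 0.366
grip_force: 71.0
```

```bash
cat > f.py <<'E'
from h import *
s=ctrl.sense();print(w2d(s["eef_pos"]),"F dock",DX@s["force"],DY@s["force"],s["force"][2],"M",DX@s["wrist_torque"],DY@s["wrist_torque"],s["time_s"])
E
python3 f.py
```

```text
[-2.84605020e+01  1.36234352e-01  1.61559830e+02] F dock -4.907083596566987 -0.9048435071155436 1.2716536843601063 M -0.05099751006932576 1.177109129433494 11.225
```

step_arm(increments=[[[0,0.5,0],[0,0,0],30],[[0,1.0,0],[0,0,0],30],[[0,1.5,0],[0,0,0],30],[[0,2.0,0],[0,0,0],30]])

```text
time_s: 11.72
eef_pos: [577.1, -79.5, 161.6]
ee_rot: [0.001, 0.928, 0.373, 0.0]
force: [-6.1, 6.7, 12.9]
grip_width: 0.366
grip_force: 72.7
```

```bash
python3 f.py
```

```text
[ -8.46176782   0.1995977  161.55241553] F dock -9.044243352013662 0.13056012288818547 12.944239980014457 M 0.01861352088069701 2.781433015642879 11.725
```

step_arm(increments=[[[0,0,-0.1],[0,0,0],30],[[0,0,-0.2],[0,0,0],30],[[0,0,-0.2],[0,0,0],30]])

```text
time_s: 12.1
eef_pos: [576.9, -79.7, 162.6]
ee_rot: [0.001, 0.928, 0.373, 0.0]
force: [0.3, 0.3, -3.3]
grip_width: 0.362
grip_force: 70.4
```

```bash
python3 f.py;  python3 - <<'E'
from h import *
c=ctrl.capture("side")
cv2.imwrite("pics/s4.png",cv2.resize(c["img"][100:260,190:320,::-1],(487,600),interpolation=cv2.INTER_CUBIC))
E
```

```text
[-8.52063298e+00 -1.04710653e-01  1.62639039e+02] F dock 0.026712664976602005 0.39510655197900507 -3.3198353749002907 M -0.030214168408096237 -0.011476091971730005 12.1
```

View pics/s4.png

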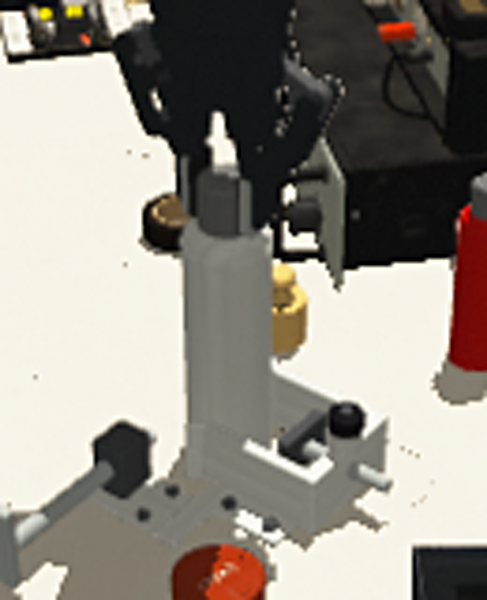

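The can is upright between the rails at (228,330) with the stop ahead of it at (305,440). The forces have dropped to zero apart from the can's weight. Feeling for the stop in small steps.

step_arm(increments=[[[0,0.2,0],[0,0,0],30],[[0,0.4,0],[0,0,0],30],[[0,0.6,0],[0,0,0],30],[[0,0.8,0],[0,0,0],30],[[0,0.8,0],[0,0,0],30]])

```text
time_s: 12.78
eef_pos: [582.6, -85.5, 163.0]
ee_rot: [0.001, 0.928, 0.373, 0.0]
force: [0.8, -0.7, -3.4]
grip_width: 0.362
grip_force: 70.4
```

```bash
python3 f.py
```

```text
[-3.67345636e-01  4.61926587e-02  1.62976792e+02] F dock 1.09663559888697 0.12287045368399468 -3.412468854270298 M 0.1655843585950199 -0.12057614725230814 12.775
```

step_arm(increments=[[[0,0.1,0],[0,0,0],30],[[0,0.2,0],[0,0,0],30],[[0,0.3,0],[0,0,0],30],[[0,0.3,0],[0,0,0],30]])

```text
time_s: 13.28
eef_pos: [584.6, -87.6, 163.0]
ee_rot: [0.001, 0.928, 0.373, 0.0]
force: [-0.4, 0.8, -4.0]
grip_width: 0.368
grip_force: 70.4
```

```bash
python3 f.py
```

```text
[2.53555604e+00 6.46595696e-02 1.62983108e+02] F dock -0.874553931159785 0.24255390066427146 -3.9618546415500764 M 0.11467729420519682 -0.0213692749923924 13.275
```

step_arm(increments=[[[0,0.1,0],[0,0,0],30],[[0,0.2,0],[0,0,0],30],[[0,0.25,0],[0,0,0],30],[[0,0.25,0],[0,0,0],30]])

```text
time_s: 13.78
eef_pos: [586.3, -89.4, 163.0]
ee_rot: [0.001, 0.928, 0.373, 0.0]
force: [-0.5, -0.4, -3.4]
grip_width: 0.367
grip_force: 70.4
```

```bash
python3 f.py
```

```text
[4.99553557e+00 7.41864013e-02 1.63001427e+02] F dock -0.03983648174460368 -0.5885284112564113 -3.356436240265911 M 0.040773847371080266 0.015560466794744515 13.775
```

step_arm(increments=[[[0,0.1,0],[0,0,0],30],[[0,0.2,0],[0,0,0],30],[[0,0.25,0],[0,0,0],30],[[0,0.25,0],[0,0,0],30]])

```text
time_s: 14.28
eef_pos: [588.0, -91.1, 163.0]
ee_rot: [0.001, 0.928, 0.373, 0.0]
force: [1.0, -0.1, -3.5]
grip_width: 0.367
grip_force: 70.4
```

```bash
python3 f.py
```

```text
[7.46356772e+00 9.53175836e-02 1.63012297e+02] F dock 0.7412375797568769 0.6978620556873425 -3.459694510504278 M 0.03974354784870946 -0.08426611555915789 14.275
```

step_arm(increments=[[[0,0.1,0],[0,0,0],30],[[0,0.2,0],[0,0,0],30],[[0,0.2,0],[0,0,0],30]])

```text
time_s: 14.65
eef_pos: [589.4, -92.6, 163.0]
ee_rot: [0.001, 0.928, 0.373, 0.0]
force: [0.2, 0.3, -3.7]
grip_width: 0.365
grip_force: 70.4
```

```bash
python3 f.py
```

```text
[9.51711869e+00 1.11734167e-01 1.62996108e+02] F dock -0.07332875588871181 0.33163969719672826 -3.652379201634856 M 0.032649117699564884 -0.021926602757947947 14.65
```

step_arm(increments=[[[0,0.1,0],[0,0,0],30],[[0,0.15,0],[0,0,0],30],[[0,0.15,0],[0,0,0],30]])

```text
time_s: 15.02
eef_pos: [590.4, -93.7, 163.0]
ee_rot: [0.001, 0.928, 0.373, 0.0]
force: [0.4, 0.8, -4.2]
grip_width: 0.366
grip_force: 70.4
```

```bash
python3 f.py
```

```text
[1.09493424e+01 1.32999129e-01 1.63013233e+02] F dock -0.3492889328414336 0.8179366772996798 -4.194477750775797 M 0.014339112383260903 -0.03463190060932687 15.025
```

step_arm(increments=[[[0,0.1,0],[0,0,0],30],[[0,0.15,0],[0,0,0],30],[[0,0.15,0],[0,0,0],30]])

```text
time_s: 15.4
eef_pos: [591.3, -94.5, 163.0]
ee_rot: [0.0, 0.928, 0.373, 0.0]
force: [-0.7, 1.0, -2.5]
grip_width: 0.363
grip_force: 70.5
```

```bash
python3 f.py
```

```text
[1.21859450e+01 1.54875385e-01 1.62980698e+02] F dock -1.1990913999964419 0.20182845703843624 -2.48195410604493 M 0.05403455897564844 0.5785716787698514 15.4
```

The moment jumped to 0.58 N m, so the can touches the stop. Lowering the last millimetre and releasing.

step_arm(increments=[[[0,0,0.05],[0,0,0],30],[[0,0,0.1],[0,0,0],30],[[0,0,0.1],[0,0,0],30]], squeeze=20)

```text
time_s: 15.78
eef_pos: [591.3, -94.6, 161.9]
ee_rot: [0.001, 0.928, 0.373, 0.0]
force: [-2.0, 1.6, -2.7]
grip_width: 0.363
grip_force: 70.4
```

```bash
python3 f.py
```

```text
[1.22684062e+01 1.21812457e-01 1.61918145e+02] F dock -2.5290595547389767 -0.3560079408993908 -2.7378554332512053 M 0.03229001568593828 0.677365286691576 15.775
```

step_arm(increments=[[[0,0,0.05],[0,0,0],30],[[0,0,0.05],[0,0,0],34],[[0,0,0.05],[0,0,0],38],[[0,0,0.05],[0,0,0],45],[[0,0,0.05],[0,0,0],55],[[0,0,0.05],[0,0,0],62]], squeeze=20)

```text
time_s: 16.52
eef_pos: [591.7, -94.9, 161.9]
ee_rot: [0.001, 0.928, 0.373, 0.001]
force: [0.2, -0.5, -0.2]
grip_width: 0.62
grip_force: 0.0
```

step_arm(increments=[[[0,0,-1],[0,0,0],62],[[0,0,-3],[0,0,0],62],[[0,0,-6],[0,0,0],62],[[0,0,-10],[0,0,0],62]])

```text
time_s: 17.02
eef_pos: [591.1, -94.5, 262.8]
ee_rot: [0.001, 0.928, 0.373, -0.0]
force: [0.3, -1.2, -0.1]
grip_width: 0.623
grip_force: 0.0
```

```bash
python3 f.py;  python3 - <<'E'
from h import *
s=ctrl.sense();print(s["joints"].round(2))
inc(d2w(-39,-225,250),tool(DY,0,-1));inc(d2w(-39,-225,40),tool(DY,0,-1));inc(d2w(-39,-225,40),tool(DX,0,1))
c=ctrl.capture("side")
cv2.imwrite("pics/s5.png",cv2.resize(c["img"][100:260,190:320,::-1],(487,600),interpolation=cv2.INTER_CUBIC))
E
```

```text
[1.20550433e+01 9.48492984e-03 2.62768505e+02] F dock 1.0556564601473262 -0.6080615469974576 -0.08546170150121657 M -0.036313438577764 -0.030335668118051547 17.025
[-0.35  0.46  1.21 -0.    1.48  0.45]
shift cm [-22.47  -5.23   1.28] rot [0.1 0.  0.3] |rot| 0.3
shift cm [-22.46  -5.25  22.28] rot [0.1 0.  0.3] |rot| 0.3
shift cm [-22.46  -5.25  22.28] rot [  0.    0.1 -89.7] |rot| 89.7
```

View pics/s5.png

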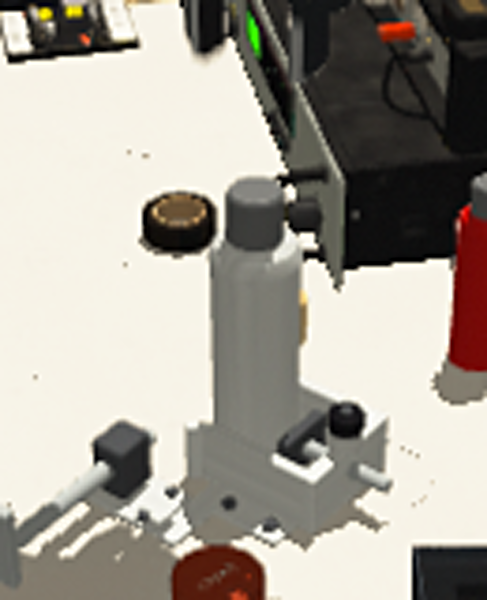

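The can stands upright in the dock against the stop (stop at (300,440)), and the tape (180,220) and tin are in place. Now to the bolt tab.

step_arm(increments=[[[-4,-1,0],[0,0,0],40],[[-9,-2,0.5],[0,0,0],20],[[-14,-3.5,1],[0,0,0],0],[[-19,-4.5,1.3],[0,0,0],0],[[-22.5,-5.2,1.3],[0,0,0],0],[[-22.5,-5.2,1.3],[0,0,0],0]])

```text
time_s: 17.82
eef_pos: [392.0, -213.9, 249.4]
ee_rot: [0.002, 0.928, 0.372, 0.0]
force: [0.0, 1.1, 0.6]
grip_width: 0.001
grip_force: 0.0
```

```bash
python3 f.py;  python3 - <<'E'
from h import *
c=ctrl.capture("top")
cv2.imwrite("pics/t6.png",cv2.resize(c["img"][140:290,180:380,::-1],(800,600),interpolation=cv2.INTER_CUBIC))
for p in((-37,-190,62),(26.5+12,0,38),(12,0,190)): u=proj(c,d2w(*p));print(p,(u[0]-180)*4,(u[1]-140)*4)
inc(d2w(-39,-225,32),tool(DY,0,-1))
E
```

```text
[ -38.47456832 -226.58238233  249.36841249] F dock -0.8069197454119723 0.8198103262752556 0.6067036816159451 M -0.023826019740055538 -0.0664096873800392 17.825
(-37, -190, 62) 621.1556642625585 550.8509547432182
(38.5, 0, 38) 464.89105373092025 169.22621009405998
(12, 0, 190) 458.79558637837727 169.48184401800597
shift cm [ 0.05 -0.14 21.73] rot [ 0.2 -0.   0.2] |rot| 0.3
```

View pics/t6.png

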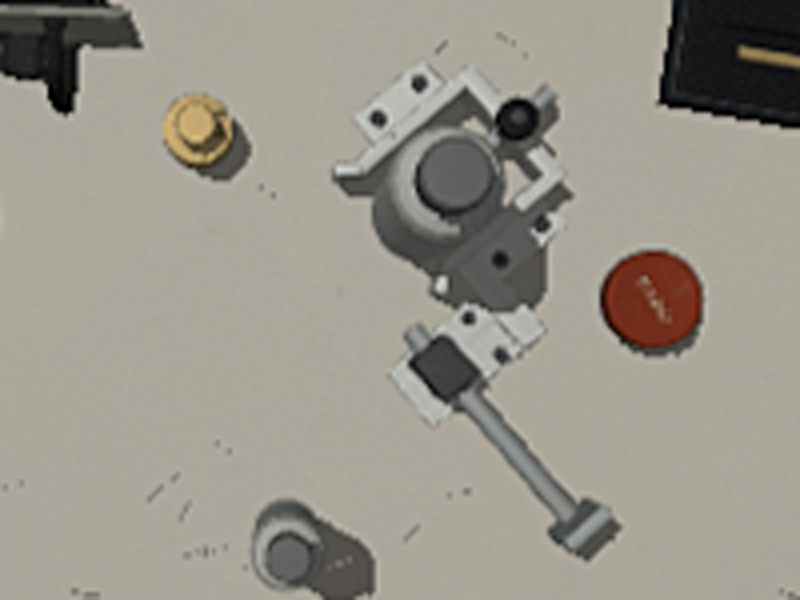

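The stop knob (517,118) has not moved, and the can is centred at (455,176). The bolt tab is at (593,533) and the bystanders are in place. Descending outside the tab.

step_arm(increments=[[[0,-0.1,5],[0,0,0],0],[[0,-0.1,11],[0,0,0],0],[[0,-0.1,17],[0,0,0],0],[[0,-0.1,21.9],[0,0,0],0],[[0,-0.1,21.9],[0,0,0],0]])

```text
time_s: 18.5
eef_pos: [392.0, -210.8, 27.5]
ee_rot: [-0.002, 0.928, 0.373, -0.001]
force: [0.8, -0.4, 1.2]
grip_width: -0.0
grip_force: 0.0
```

step_arm(increments=[[[1.5,0,0],[0,0,0],0],[[3,0,0],[0,0,0],0],[[4,0,0],[0,0,0],0],[[5,0,0],[0,0,0],0],[[6,0,0],[0,0,0],0],[[7,0,0],[0,0,0],0]])

```text
time_s: 19.25
eef_pos: [443.5, -163.7, 29.6]
ee_rot: [0.001, 0.928, 0.373, 0.0]
force: [-0.7, -3.3, 0.3]
grip_width: 0.001
grip_force: 1.4
```

```bash
python3 f.py
```

```text
[ -39.34902711 -154.62916892   29.57925728] F dock 1.8863873388046712 -2.7379096424410623 0.2698515374929584 M -0.4438565254939068 -0.22719575104938744 19.25
```

step_arm(increments=[[[1,0,0],[0,0,0],0],[[2,0,0],[0,0,0],0],[[3,0,0],[0,0,0],0],[[3.8,0,0],[0,0,0],0],[[4.2,0,0],[0,0,0],0],[[4.2,0,0],[0,0,0],0]])

```text
time_s: 20.0
eef_pos: [473.3, -134.4, 29.3]
ee_rot: [0.0, 0.928, 0.373, 0.0]
force: [-0.7, -0.1, 0.3]
grip_width: -0.001
grip_force: 0.0
```

```bash
python3 f.py
```

```text
[ -40.15571015 -112.85086242   29.30232565] F dock -0.45372340118409776 -0.6033043673134931 0.347740210729198 M -0.016594538142068436 -0.014290922913851988 20.0
```

step_arm(increments=[[[0.3,0,0],[0,0,0],0],[[0.6,0,0],[0,0,0],0],[[0.6,0,0],[0,0,0],0]])

```text
time_s: 20.38
eef_pos: [477.7, -130.5, 29.4]
ee_rot: [0.001, 0.928, 0.373, 0.0]
force: [-0.7, -0.4, -0.5]
grip_width: 0.0
grip_force: 0.2
```

```bash
python3 f.py
```

```text
[ -39.95499053 -106.9851616    29.37204882] F dock -0.16932357981202653 -0.793808378180339 -0.4916666519519043 M -0.08333370780533365 0.03490092090758716 20.375
```

step_arm(increments=[[[0.2,0,0],[0,0,0],0],[[0.4,0,0],[0,0,0],0]])

```text
time_s: 20.62
eef_pos: [479.1, -129.1, 29.4]
ee_rot: [0.001, 0.928, 0.374, -0.002]
force: [-18.7, -19.1, 5.4]
grip_width: -0.004
grip_force: 13.6
```

step_arm(increments=[[[0.2,0,0],[0,0,0],0],[[0.4,0,0],[0,0,0],0]])

```text
time_s: 20.88
eef_pos: [479.2, -128.9, 29.4]
ee_rot: [0.001, 0.927, 0.374, -0.006]
force: [-41.4, -39.9, 15.0]
grip_width: 0.005
grip_force: 29.0
```

```bash
python3 f.py
```

```text
[ -40.05449462 -104.82962348   29.37238717] F dock 0.4805093423829998 -57.51049546653011 15.00422903890598 M -8.581651920673444 -0.11165739737352819 20.875
```

End of travel reached (hard stop at TCP y ≈ -105). Backing off and clearing.

step_arm(increments=[[[-1,0,0],[0,0,0],0],[[-3,0,0],[0,0,0],0],[[-5,0,0],[0,0,0],0],[[-6,0,-4],[0,0,0],0],[[-7,0,-9],[0,0,0],0],[[-9,0,-14],[0,0,0],0],[[-13,0,-18],[0,0,0],0],[[-15,0,-20],[0,0,0],0]])

```text
time_s: 21.88
eef_pos: [374.6, -229.8, 231.8]
ee_rot: [0.002, 0.928, 0.373, 0.001]
force: [1.2, 0.4, -0.5]
grip_width: -0.0
grip_force: 0.0
```

```bash
python3 f.py;  python3 - <<'E'
from h import *
t=ctrl.capture("top");c=ctrl.capture("side")
a=cv2.resize(t["img"][150:280,240:370,::-1],(400,400),interpolation=cv2.INTER_CUBIC);b=cv2.resize(c["img"][110:260,180:320,::-1],(373,400),interpolation=cv2.INTER_CUBIC)
cv2.imwrite("pics/e7.png",np.hstack([a,b]))
E
```

```text
[ -38.85580992 -250.10525489  231.80224005] F dock 0.49354107601392355 1.13309747377377 -0.5235920974798086 M 0.0011987811267162758 -0.011951192122277281 21.875
```

View pics/e7.png

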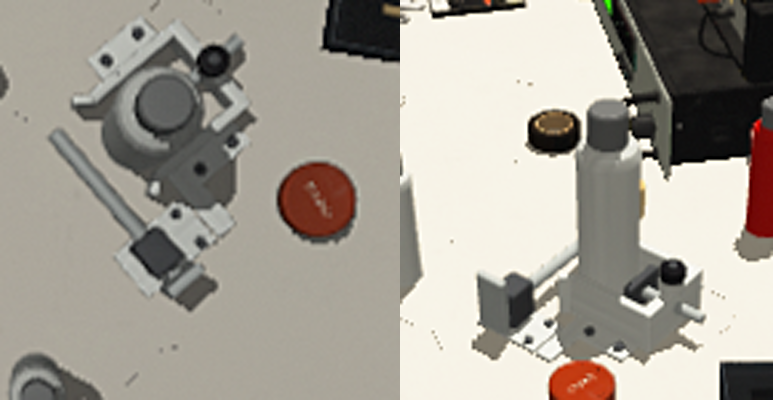

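The bolt lies fully across the mouth, with its tab against the guide at (185,285). The can stands in the dock at (165,103), the tin, tape and weight are in place, and the arm is clear. Handing in.

```bash
python3 -c "
from rig import ctrl
print(ctrl.finish_job())"
```

```text
the job is handed in; nothing more can be done
None
```

The job is handed in (result not reported): the can stands upright in the dock where I felt it touch the stop, the bolt is pushed to the end of its travel, and no bystander was touched; I gripped the cap and moved the can nearly clear of the bench (about 1 mm by the force readings) on the way into the dock, not a pure slide.

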